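Hand in a petri dish through the sprung flaps

ROBOT

A 6-joint arm with a two-finger parallel gripper is mounted at the origin on a cart in front of the work surface, level with it; the furniture and walls round the work are solid. World frame = base frame: x ahead of the robot, y to its left, z up, the work surface at z = 0. Lengths are in mm, angles in rad, forces in N, time in s.
With the tool pointing down it reaches from about 300 to 775 mm from the base axis. Payload 14.6 kg.
Tool frame: the origin (TCP) lies on the centre line of the jaws, within the pads' length; the fingertips stand 19 mm ahead of it and the grasp point (between the pads) is the TCP (bot.tip_reach is the distance from the TCP to the fingertips, in mm); z points along the fingers, y is the line along which they close (so a half turn about z gives the same grasp; the last joint's range is limited). The gripper opens to 85 mm and grips with 20 to 120 N. Pads are 22 mm wide; open, the fingers measure 114 mm over their backs; the gripper's body (76 mm by 85 mm) begins 54 mm behind the grasp point. The pads swing forward as they close: fully open they stand 13 mm farther back than shut.
Start: joints at [1.048, 0.3, 1.521, -0, 1.321, -0.067], TCP at [242.096, 493.841, 250.281] pointing down, gripper open.
Joint ranges: [-3.03, 3.03], [-0.79, 2.21], [0.23, 2.52], [-1.04, 4.18], [0, 3.07], [-2.55, 2.55]. Speed limits (rad/s): [2.22, 2.22, 2.57, 3.14, 3.14, 3.14].

INTERFACE

Orientations are given as a unit quaternion [w, x, y, z].
In Python, from rig import bot gives the robot as it stands. Calls block until the motion is done:
- bot.move_to(position, orientation): joint-space move of the TCP to a pose.
- bot.servo_line(position, attitude=None, speed=150, until_force=None): straight line of the TCP; attitude=None keeps the orientation; speed is the mean speed in mm/s. With until_force (N) it stops when the force on the tool has changed by that much, and returns True; else False.
- bot.move_joints(angles): joint-space move.
- bot.move_gripper(opening, grip_force=None): finger opening in mm; grip_force is the grip in N (None keeps the last); returns when the fingers have stopped.
- bot.dwell(seconds).
- bot.ik(position, orientation): joint angles nearest the present ones, or None.
- bot.read_state(): the state.
- bot.read_camera(name): name is "scene" or "top" or "wrist"; returns a dict with "image" (384x512x3 uint8, blue, green, red), "depth" (384x512 float32, mm along the optical axis (not along the pixel's ray), 0 where there is no reading), "fovy" (degrees; the focal length in pixels is half the picture's height over the tangent of half this angle, whatever the lens; pixels are square), "cx", "cy" (the principal point, pixels), "k1" (the pictures are not rectified: a ray, as slopes to the right and down, at radius r is drawn at 1 + k1 r^2 times it, then the intrinsics apply), "eye" and "attitude" of the camera in the world; the wrist camera has in their place "mount" (4x4, takes a point from camera to tool coordinates, whose origin is the TCP and whose axes are the flange's). Camera axes: x right, y down, z forward; pixel columns grow to the right and rows downward; lengths in mm; the calibration is good to about 2 mm. A picture is of the moment at which its call begins: read the wrist's pose just before it.
A pose or a line that the arm cannot do raises bot.MotionError and nothing moves.
- bot.finish_job(): hands the job in; it is judged then, once.
The state is a dict: "clock": time; "joint_positions": joint angles; "qvel": joint speeds; "effort": joint torques, N m; "ee_pos": TCP position; "tool_rot": TCP orientation; "ft_force": force on the tool from outside, world axes, zero at the start; "moment": the same for the moment, N m; "grip_width": finger opening in mm; "grip_force": force on a finger pad.
Only numpy, scipy, OpenCV 4.12 (cv2) and the standard library are available. Lean on these libraries where they do the work, as an engineer would, in place of code of your own. Each camera call takes 0.05 s, during which the arm holds its last target. There are 200 camera calls.

TASK

Hand in the covered petri dish: bring it before the mouth of the low white dish intake and slide it in along the worktop through the two sprung swing flaps, slowly and on until you feel it press firmly on the sprung buffer hidden at the back, but never push hard. Then ease off and take your fingers out, so that the dish stays lying inside and both flaps swing shut behind it. Be gentle with the intake, and leave the jar, the dropper bottle and the tape roll where they stand.

Things in the scene. Friction and masses are not known exactly. Their poses are not given: they have to be found in the camera images.
- petri_a: Round covered petri dish, about 60 mm across and 15 mm high (it touches as a disc of 56 mm diameter, 12 mm high), 15 to 25 g, lying flat and loose on the worktop. Origin: centre of its underside; z up.
- intake: Low white dish intake fixed to the worktop, 110 mm wide, 172 mm long: a straight lane without floor (the dish slides on the worktop). Origin: on the worktop, middle of the mouth, in the plane of the shut flaps; x along the lane into the intake, y to its left, z up. Behind the flaps the lane is 68 mm wide, 24 mm high inside. The dish's centre must be at x = 55 mm or deeper for the flaps to shut behind it.
- mouth (a point): Start of the entrance, on the worktop in the lane's middle, 58 mm before the flaps (intake x = -58 mm), between the front ends of two funnel wings, 16 mm high: 83 mm apart here, narrowing to 61 mm at the flaps between the hinge posts (26 mm high) at x = 0. Axes as the intake's. Before it the worktop is free: room to set the dish down.
- slot_end (a point): Far end of the roof slot, in the lane's middle at x = 92 mm, on the roof (28 mm high). The slot, 38 mm wide, runs in the roof from the mouth to here: upright closed fingers can follow the dish in it and be lifted out anywhere; the dish does not fit through it. Behind this point a closed hood, 34 mm high, hides the buffer.
- hood (a point): Middle of the hood's top (x = 132 mm, 34 mm high). Under it a sprung rubber buffer. How deep it stands differs each time and is not known: its face is between x = 92 and 132 mm, so the dish's centre meets it at 64 to 104 mm. It yields 10 mm at 1 N per mm, returns slowly; push at 20 mm/s to 5 to 8 N. At its end the force rises steeply; over 15 N is too much. Ease back slowly: the dish follows a few mm.
- flap_left (a joint): Upright grey flap, 33 mm long, 18 mm high, 3 mm thick, hinged on the left post (y = +35 mm) with its hinge axis upright; closes the left half of the mouth. 0 = shut, grows to 1.5 rad as it swings into the intake; a weak spring (about 0.3 to 0.8 N at its tip) shuts it again.
- flap_right (a joint): The mirror image on the right post (y = -35 mm); 0 = shut, grows to 1.5 rad as it swings into the intake.
- jar_a: Specimen jar with a screw lid, 54 mm across, 72 mm high, standing to the right of the intake. Bystander. Origin: centre of its underside.
- dropper: Dropper bottle, 29 mm across, 84 mm high, standing to the left of the intake. Bystander. Origin: centre of its underside.
- tape: Roll of tape lying flat, 102 mm across, 25 mm high, on the worktop to the left. Bystander. Origin: centre of its underside.
There are look-alikes about, which are no part of the job. What is meant by the petri_a is not brown, and is the larger of those in its own colour.

How it is judged:
By the outcome, as a careful person would: the job done as asked, in the order asked, and still so for the second after the job is handed in, with the robot touching nothing.
It also fails if it takes over 72 s, if anything falls off the work surface, if the arm or the gripper's body presses on something with over 40 N, if the wrist force passes 120 N, or if a joint passes its speed limit or range.

## Working session

There is one attempt and no reset: what is moved stays moved. The work goes in short steps, each a Python script; the robot and the scene stay as the last script left them, time stands still between calls to the robot, and variables do not carry over. Pictures are saved under pics/ and viewed, at most 13 in all, crops included, and the job is handed in when it is done.

```bash
mkdir -p pics; ls; cat > h.py <<'E'
import numpy as np, cv2
from scipy.spatial.transform import Rotation as R
from rig import bot
def rot(q): return R.from_quat([q[1],q[2],q[3],q[0]]).as_matrix()
def snap(name,fn):
    s=bot.read_state(); c=bot.read_camera(name)
    if "mount" in c:
        T=np.eye(4);T[:3,:3]=rot(s["tool_rot"]);T[:3,3]=s["ee_pos"];T=T@np.array(c["mount"])
    else:
        T=np.eye(4);T[:3,:3]=rot(c["attitude"]);T[:3,3]=c["eye"]
    cv2.imwrite("pics/%s.png"%fn,c["image"])
    np.savez("pics/%s.npz"%fn,T=T,depth=c["depth"],image=c["image"],k=[c["fovy"],c["cx"],c["cy"],c["k1"]])
def load(fn): return np.load("pics/%s.npz"%fn)
def ray(d,u,v):
    fovy,cx,cy,k1=d["k"]; H=d["image"].shape[0]; f=H/2/np.tan(np.radians(fovy)/2)
    x,y=(u-cx)/f,(v-cy)/f; a,b=x,y
    for _ in range(20):
        r=a*a+b*b; a,b=x/(1+k1*r),y/(1+k1*r)
    return np.array([a,b,1.])
def pt(d,u,v):   # by depth
    z=np.median(d["depth"][int(v)-1:int(v)+2,int(u)-1:int(u)+2]); return d["T"][:3,:3]@(ray(d,u,v)*z)+d["T"][:3,3]
def onz(d,u,v,z=0):
    w=d["T"][:3,:3]@ray(d,u,v); o=d["T"][:3,3]; return o+w*(z-o[2])/w[2]
def tri(d1,p1,d2,p2):
    A=[];b=[]
    for d,p in((d1,p1),(d2,p2)):
        w=d["T"][:3,:3]@ray(d,*p); w/=np.linalg.norm(w); P=np.eye(3)-np.outer(w,w); A.append(P); b.append(P@d["T"][:3,3])
    return np.linalg.lstsq(np.vstack(A),np.hstack(b),rcond=None)[0]
def down(yaw):  # tool z down, tool y along world direction yaw
    y=np.array([np.cos(yaw),np.sin(yaw),0]); z=np.array([0,0,-1.]); x=np.cross(y,z)
    q=R.from_matrix(np.c_[x,y,z]).as_quat(); return [q[3],q[0],q[1],q[2]]
E
python3 - <<'E'
from h import *
for n in("top","scene"):
    snap(n,n+"1"); d=load(n+"1"); print(n,d["T"],d["k"])
    im=d["image"]
a=cv2.resize(load("top1")["image"],(800,600),interpolation=cv2.INTER_CUBIC);cv2.imwrite("pics/t800.png",a)
a=cv2.resize(load("scene1")["image"],(800,600),interpolation=cv2.INTER_CUBIC);cv2.imwrite("pics/s800.png",a)
s=bot.read_state();print(s)
E
```

```text
pics
top [[-2.65852110e-02 -9.97398654e-01  6.70011253e-02  4.41819879e+02]
 [-9.99626607e-01  2.69482749e-02  4.52065322e-03 -1.21589214e+01]
 [-6.31445818e-03 -6.68559251e-02 -9.97742659e-01  1.50022524e+03]
 [ 0.00000000e+00  0.00000000e+00  0.00000000e+00  1.00000000e+00]] [ 4.55570760e+01  2.60704518e+02  1.95829214e+02 -8.53960867e-02]
scene [[ 8.06189262e-01 -3.12644349e-01  5.02307062e-01 -8.58555866e+01]
 [-5.91528950e-01 -4.08201866e-01  6.95316286e-01 -8.35122588e+02]
 [-1.23440276e-02 -8.57685693e-01 -5.14026144e-01  6.99934050e+02]
 [ 0.00000000e+00  0.00000000e+00  0.00000000e+00  1.00000000e+00]] [ 4.21171519e+01  2.52031397e+02  1.91993185e+02 -5.66645907e-02]
{'clock': 0.1, 'joint_positions': array([ 1.04841283e+00,  3.00463773e-01,  1.52150343e+00, -1.19063411e-06,
        1.32065985e+00, -6.66098487e-02]), 'qvel': array([-0.00060878, -0.0002301 , -0.00224834,  0.00094371, -0.00058364,
       -0.00151693]), 'effort': array([ 1.93157815e-03, -5.44384038e+01, -3.62370372e+01, -3.55636143e-05,
        3.04291636e-03, -1.66808911e-05]), 'ee_pos': array([242.00749076, 493.70211459, 249.75816169]), 'tool_rot': array([-1.49569207e-04,  2.25919314e-01,  9.74145880e-01, -4.95099556e-04]), 'ft_force': array([0.89235995, 0.39118097, 1.03317328]), 'moment': array([ 0.01704982, -0.02287139,  0.02586165]), 'grip_force': 0.0, 'grip_width': 85.4757831669467}
```

View pics/t800.png

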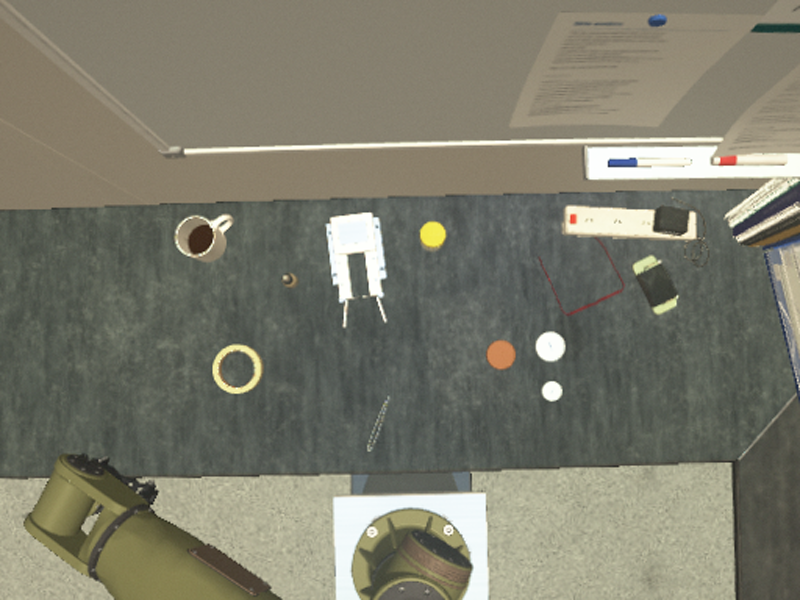

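View pics/s800.png

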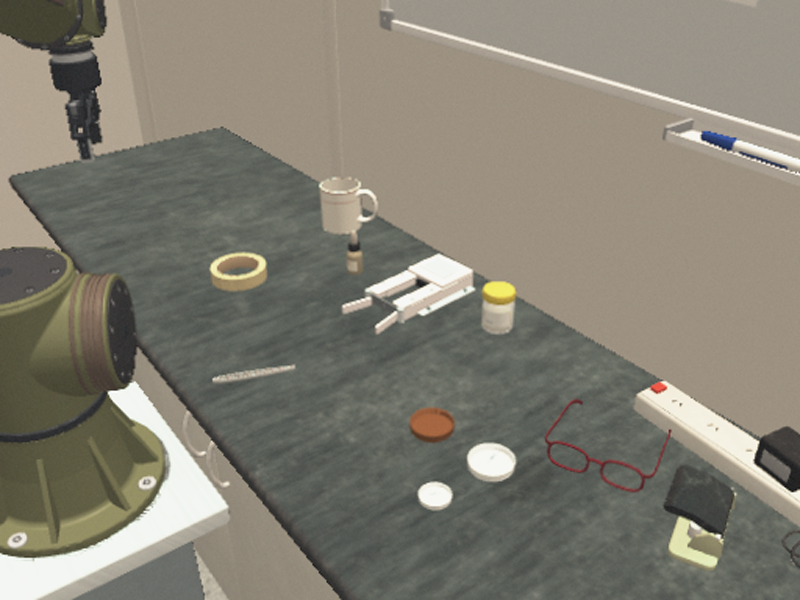

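The top view shows the large white dish at (550,347), with the small white one at (552,391) and the brown one at (501,354). The intake's mouth is near (366,324) and its hood near (354,232). The jar is at (432,235), the dropper at (289,280) and the tape at (237,369). The scene view agrees, with the dish at (491,462).

```bash
python3 - <<'E'
from h import *
np.set_printoptions(precision=1,suppress=True)
t=load("top1");s=load("scene1");k=.64
P=lambda d,u,v:pt(d,u*k,v*k)
for n,p in dict(dish=(550,347),brown=(501,354),small=(552,391),wl=(345,326),wr=(385,321),hoodTL=(330,217),hoodTR=(378,213),hoodBL=(333,252),hoodBR=(384,247),frontL=(341,300),frontR=(383,296),jar=(432,235),drop=(289,280),tape=(217,369)).items(): print(n,P(t,*p),onz(t,p[0]*k,p[1]*k,15))
print("tri dish",tri(t,(550*k,347*k),s,(491*k,460*k)))
# fit circle white dish in top
e=down(0);print(e)
dish=onz(t,550*k,347*k,13)
for yaw in(0,np.pi/2,-np.pi/2,np.pi):
  for q in ([dish[0],dish[1],250],[600,50,250],[400,50,30],[650,50,30]):
    print(yaw,q,bot.ik(q,down(yaw)))
E
```

```text
dish [ 448.  -300.4   12.4] [ 448.  -299.9   15. ]
brown [ 436.4 -197.2   14.6] [ 436.4 -197.2   15. ]
small [ 356.5 -301.5   10.6] [ 356.8 -300.7   15. ]
wl [503.8 126.5   3.6] [503.3 125.5  15. ]
wr [512.1  42.4   1.7] [511.5  41.9  15. ]
hoodTL [736.2 153.9   2.9] [733.9 152.5  15. ]
hoodTR [742.7  51.8  -1.2] [739.4  51.1  15. ]
hoodBL [660.7 148.6   5.5] [659.3 147.5  15. ]
hoodBR [668.9  40.7   1.4] [666.8  40.2  15. ]
frontL [557.1 131.8  23.8] [557.8 132.7  15. ]
frontR [564.8  45.3   2.7] [563.8  44.8  15. ]
jar [679.7 -59.2  73.4] [689.4 -61.1  15. ]
drop [597.4 232.6  64.7] [602.8 241.1  15. ]
tape [420.5 392.8  25. ] [420.4 395.6  15. ]
tri dish [ 448.7 -301.    12.1]
[np.float64(0.0), np.float64(0.7071067811865475), np.float64(0.7071067811865475), np.float64(0.0)]
0 [np.float64(448.0427806500269), np.float64(-300.25343269822037), 250] [-0.7  0.3  1.6 -0.   1.3 -0.7]
0 [600, 50, 250] [ 0.   0.4  1.4 -0.   1.4  0. ]
0 [400, 50, 30] [ 0.   0.3  2.1 -0.   0.7  0. ]
0 [650, 50, 30] [ 0.   0.8  1.4 -0.   1.   0. ]
1.5707963267948966 [np.float64(448.0427806500269), np.float64(-300.25343269822037), 250] [-0.7  0.3  1.6 -0.   1.3 -2.2]
1.5707963267948966 [600, 50, 250] [ 0.   0.4  1.4 -0.   1.4 -1.5]
1.5707963267948966 [400, 50, 30] [ 0.   0.3  2.1 -0.   0.7 -1.5]
1.5707963267948966 [650, 50, 30] [ 0.   0.8  1.4 -0.   1.  -1.6]
-1.5707963267948966 [np.float64(448.0427806500269), np.float64(-300.25343269822037), 250] [-0.7  0.3  1.6 -0.   1.3  0.9]
-1.5707963267948966 [600, 50, 250] [ 0.   0.4  1.4 -0.   1.4  1.6]
-1.5707963267948966 [400, 50, 30] [ 0.   0.3  2.1 -0.   0.7  1.6]
-1.5707963267948966 [650, 50, 30] [ 0.   0.8  1.4 -0.   1.   1.6]
3.141592653589793 [np.float64(448.0427806500269), np.float64(-300.25343269822037), 250] [-0.7  0.3  1.6 -0.   1.3  2.5]
3.141592653589793 [600, 50, 250] None
3.141592653589793 [400, 50, 30] None
3.141592653589793 [650, 50, 30] None
```

```bash
python3 - <<'E'
from h import *
np.set_printoptions(precision=1,suppress=True)
print(bot.read_camera("wrist")["mount"])
bot.move_to([560,90,330],down(np.radians(4.5+90)-np.pi)); snap("wrist","wi")
bot.move_to([440,-290,200],down(-np.pi/4)); snap("wrist","wd")
for n in("wi","wd"): cv2.imwrite("pics/%s8.png"%n,cv2.resize(load(n)["image"],(800,600),interpolation=cv2.INTER_CUBIC))
print(bot.read_state()["clock"])
E
```

```text
[[   0.    -1.    -0.3   66.3]
 [   1.     0.    -0.    -0.5]
 [   0.    -0.3    1.  -123. ]
 [   0.     0.     0.     1. ]]
3.6833
```

View pics/wi8.png

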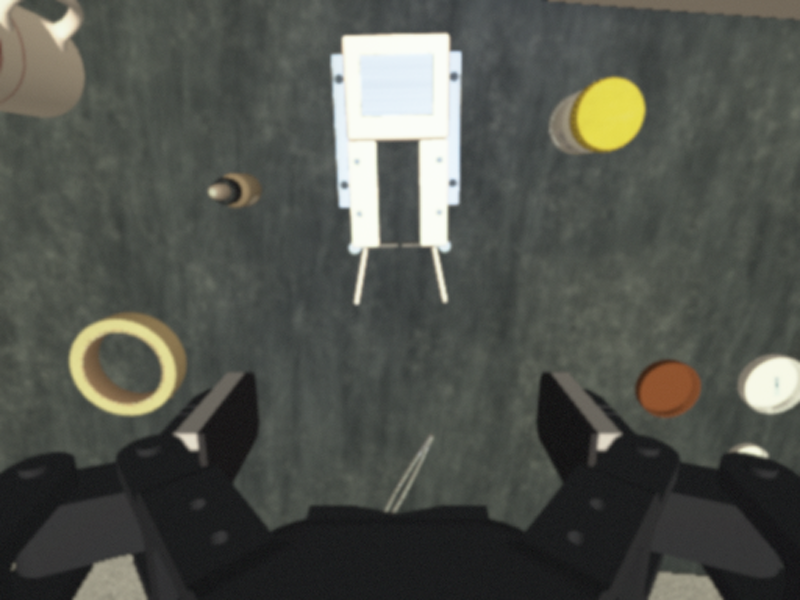

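View pics/wd8.png

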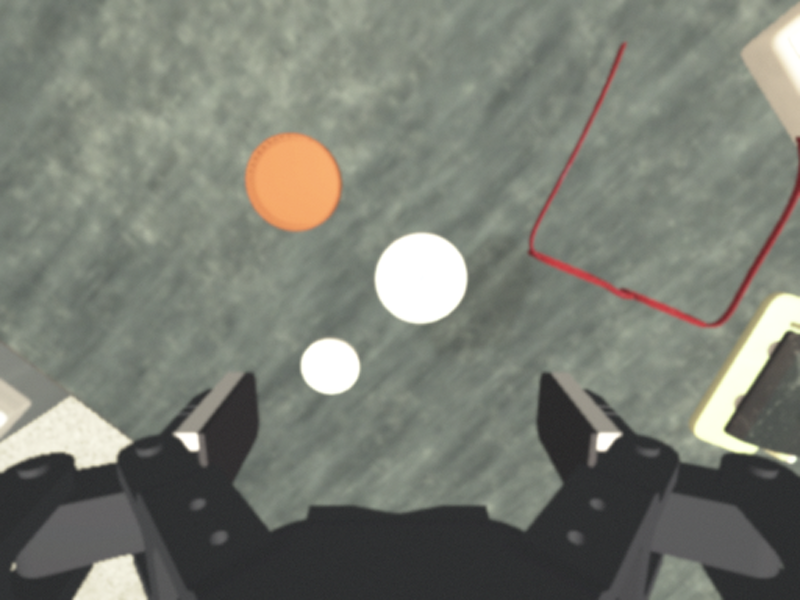

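The intake picture shows the posts at (354,248) and (446,246), and the shut flaps at row 245. The wing ends are at (357,304) and (446,301), and the hood's top corners at (343,37), (449,33), (448,138) and (346,140). In the dish picture petri_a is at (421,278), and its neighbours stay clear of a -45° grasp.

```bash
python3 - <<'E'
from h import *
np.set_printoptions(precision=1,suppress=True)
k=.64;w=load("wi");d=load("wd");t=load("top1")
def f(u,v,z):
    a=onz(w,u*k,v*k,z); print((u,v),a[:2],"depth z",pt(w,u*k,v*k)[2]);return a[:2]
p=[f(354,248,26),f(446,246,26)]; e=[f(357,304,16),f(446,301,16)]; h=[f(343,37,34),f(449,33,34),f(448,138,34),f(346,140,34)]
s=[f(378,141,28),f(420,141,28)];sm=[f(380,245,28),f(420,245,28)]
O=np.mean(p,0);E=np.mean(e,0);Hc=np.mean(h,0);S=np.mean(s,0)
print("O",O,"E",E,"hood",Hc,"slot",S)
for q in (E,S,Hc): print(np.linalg.norm(q-O))
print("yaw",np.degrees(np.arctan2(*(Hc-E)[::-1])),np.degrees(np.arctan2(*(S-O)[::-1])), "across",np.degrees(np.arctan2(*(h[0]-h[1])[::-1]))-90,np.degrees(np.arctan2(*(p[0]-p[1])[::-1]))-90)
g=cv2.threshold(d["image"].min(2),235,255,0)[1]; n,l,st,c=cv2.connectedComponentsWithStats(g)
for i in range(1,n):
    if st[i,4]>800: print(c[i],st[i],onz(d,*c[i],13),pt(d,*c[i]))
print("tri",tri(d,(421*k,278*k),t,(550*k,347*k)), "hood tri", tri(w,(395*k,87*k),t,(356.5*k,232*k)))
E
```

```text
(354, 248) [557.4 129.7] depth z 26.616301703906515
(446, 246) [566.2  45.4] depth z 26.120912386814894
(357, 304) [501.3 124.5] depth z 15.113132144546626
(446, 301) [511.4  38.3] depth z 15.156974399187675
(343, 37) [727.6 147.3] depth z -0.27706489374844523
(449, 33) [737.4  62.8] depth z -0.15390046536111868
(448, 138) [658.9  54.7] depth z 27.17576912616829
(346, 140) [650.2 141.1] depth z 3.611927835694246
(378, 141) [652.  114.1] depth z 26.726863078388988
(420, 141) [655.  78.] depth z -0.3192511520858261
(380, 245) [562.5 106. ] depth z 21.148118971938686
(420, 245) [565.4  69.5] depth z 22.00494331186053
O [561.8  87.6] E [506.4  81.4] hood [693.5 101.5] slot [653.5  96.1]
55.77749534980814
92.09887443964617
132.44067633894113
yaw 6.1235577368401115 5.296885560498285 across 6.591582397810527 5.907146966475125
[269.1 177.5] [ 241  150   57   56 2542] [ 450.5 -302.    13. ] [ 450.6 -301.7   14.5]
[481.8 226.7] [ 448  190   64   88 1211] [ 577.  -506.6   13. ] [ 578.3 -510.1    8.8]
[211.  234.1] [193 218  37  34 973] [ 359.1 -302.4   13. ] [ 357.8 -303.1    9.7]
tri [ 448.1 -305.4   -7.6] hood tri [715.6 104.6 -81.9]
```

```bash
python3 - <<'E'
from h import *
np.set_printoptions(precision=2,suppress=True)
print(bot.tip_reach)
y=down(-np.pi/4)
bot.move_gripper(73,20)
bot.move_to([450,-301.5,60],y); 
print(bot.servo_line([450,-301.5,30],speed=80,until_force=4))
print(bot.servo_line([450,-301.5,4],speed=20,until_force=3)); s=bot.read_state(); z=s["ee_pos"][2]; print(s["ee_pos"],s["ft_force"],s["grip_width"])
bot.servo_line([450,-301.5,z+4],speed=30)
bot.move_gripper(50,20); s=bot.read_state(); print(s["ee_pos"],s["ft_force"],s["grip_width"],s["grip_force"])
snap("wrist","g1")
bot.servo_line([450,-301.5,80],speed=80); s=bot.read_state(); print(s["ee_pos"],s["ft_force"],s["grip_width"],s["grip_force"],s["clock"])
snap("wrist","g2")
cv2.imwrite("pics/g.png",np.hstack([load(n)["image"][100:] for n in("g1","g2")])[:,112:912])
E
```

```text
19.0
False
True
[ 449.97 -301.5    10.41] [-1.37  0.84  6.97] 73.02333141238154
[ 450.41 -301.88   14.99] [ 0.27 -0.47  6.  ] 55.79851062029599 24.883444979495835
[ 449.79 -301.36   79.54] [ 0.11 -0.18 -0.57] 55.761173857657546 21.31185772101162 7.6583
```

View pics/g.png

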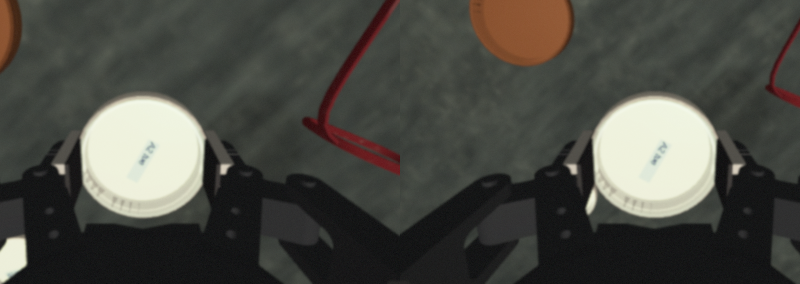

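```bash
cat >> h.py <<'E'
O=np.array([561.8,87.6]); A=np.radians(6.0)
def L(x,z,y=0): return [O[0]+x*np.cos(A)-y*np.sin(A), O[1]+x*np.sin(A)+y*np.cos(A), z]
def lane(p):
    d=np.array(p[:2])-O; return np.array([d[0]*np.cos(A)+d[1]*np.sin(A),-d[0]*np.sin(A)+d[1]*np.cos(A)])
E
python3 - <<'E'
from h import *
np.set_printoptions(precision=2,suppress=True)
y=down(A)
bot.move_to([450,-301.5,130],down(-np.pi/4))
bot.move_to(L(-110,90),y); print(bot.read_state()["grip_width"])
bot.servo_line(L(-110,22),speed=80)
print(bot.servo_line(L(-110,14),speed=20,until_force=3)); s=bot.read_state();print(s["ee_pos"],s["ft_force"])
bot.servo_line(L(-110,max(s["ee_pos"][2],15.5)+1.5),speed=30)
bot.move_gripper(80)
bot.servo_line(L(-110,80),speed=100)
bot.move_gripper(0)
bot.move_to(L(-185,80),y); snap("wrist","p1"); s=bot.read_state();print(s["ee_pos"],s["ft_force"],s["grip_width"],s["clock"])
d=load("p1");g=cv2.threshold(d["image"].min(2),150,255,0)[1]; n,l,st,c=cv2.connectedComponentsWithStats(g)
for i in range(1,n):
    if st[i,4]>800: print(c[i],st[i],lane(onz(d,*c[i],13)),pt(d,*c[i]))
cv2.imwrite("pics/p18.png",cv2.resize(d["image"],(800,600)))
E
```

```text
55.62101646938408
True
[452.54  76.11  14.97] [0.07 0.42 5.65]
[378.43  68.31  80.44] [ 0.53  0.06 -0.25] -0.1112190941709943 13.4167
[365.27 211.02] [ 319  167   95   90 6762] [-111.32    1.72] [450.49  77.96  14.  ]
[137.87 207.82] [  54  168  170   82 1928] [-263.78    3.8 ] [294.15  58.98  -0.2 ]
[473.38 260.89] [ 429  247   83   28 1439] [-33.46 -34.56] [534.76  48.38   9.93]
```

View pics/p18.png

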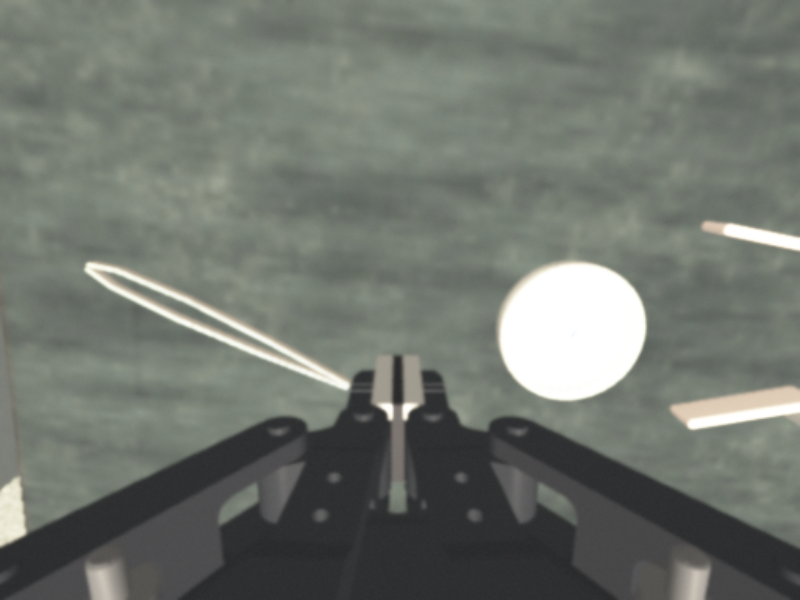

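petri_a is set down at (572,330), which is lane (-111, 2), between the wing fronts. The closed fingers are at (398,375), and the tweezers' end is near (348,386), so I check that distance before lowering.

```bash
python3 - <<'E'
from h import *
np.set_printoptions(precision=2,suppress=True)
d=load("p1"); tw=lane(onz(d,350*.64,386*.64,3)); print("tweezers",tw)
X=-162
assert tw[0]<X-18
bot.servo_line(L(X,80,1),speed=100)
bot.servo_line(L(X,26,1),speed=60,until_force=4)
print(bot.servo_line(L(X,23.5,1),speed=20,until_force=3)); s=bot.read_state();print(s["ee_pos"],s["ft_force"])
def push(x,v,f):
    r=bot.servo_line(L(x,23.5,1),speed=v,until_force=f); s=bot.read_state()
    print(r,lane(s["ee_pos"]),s["ee_pos"][2],s["ft_force"],s["clock"]); return r
push(-80,40,5) 
snap("wrist","q1")
cv2.imwrite("pics/q18.png",cv2.resize(load("q1")["image"],(800,600)))
E
```

```text
tweezers [-208.01  -29.6 ]
False
[400.59  71.66  23.53] [-0.08  0.47  0.13]
False [-80.1    1.02] 23.497777287585766 [ 0.31  0.93 -0.24] 17.325
```

View pics/q18.png

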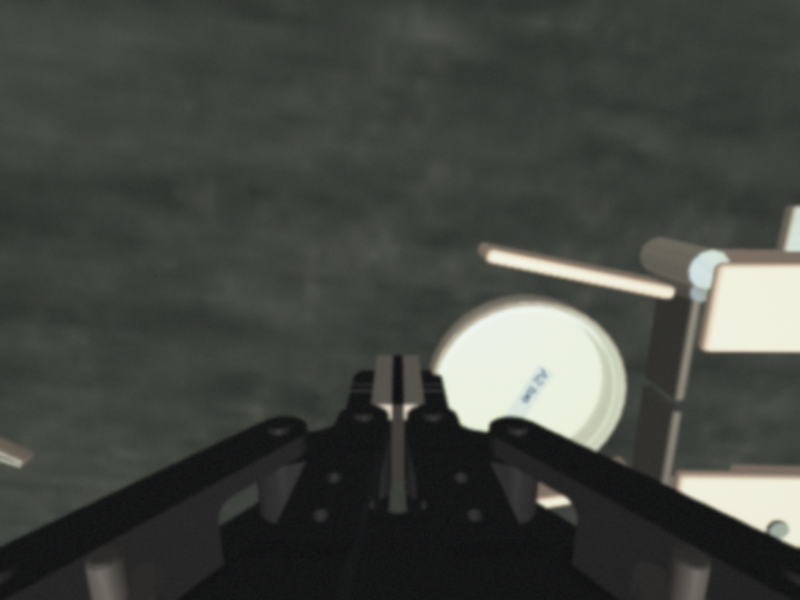

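The dish is in the funnel at (530,375), just before the shut flaps at about (670,390). It is well aligned, so I push on.

```bash
python3 - <<'E'
from h import *
np.set_printoptions(precision=2,suppress=True)
u=np.array([np.cos(A),np.sin(A),0])
def push(x,v,f):
    r=bot.servo_line(L(x,23.5,0),speed=v,until_force=f); s=bot.read_state()
    print(r,lane(s["ee_pos"]),s["ee_pos"][2],s["ft_force"],"along",s["ft_force"]@u,s["clock"]); return r
if not push(-20,20,5):
  if not push(15,20,5):
    push(74,20,5.5)
for _ in range(3): bot.dwell(.05); s=bot.read_state(); print(s["ft_force"]@u,s["ft_force"],lane(s["ee_pos"]))
E
```

```text
False [-20.02   0.  ] 23.491452785229452 [-1.44  0.27  0.02] along -1.4021416944202991 20.525
False [14.9 -0. ] 23.448959779690856 [-1.12 -0.31 -0.6 ] along -1.1474118406819465 22.425
True [34.58  0.11] 23.037601220406906 [-1.28  1.65  4.62] along -1.097276722351965 23.7417
-1.6409663610733864 [-1.71  0.53  3.91] [34.4   0.18]
-1.125304762075102 [-1.21  0.73  3.8 ] [34.3   0.21]
-0.7950110537102658 [-0.96  1.55  4.28] [34.24  0.23]
```

```bash
python3 - <<'E'
from h import *
snap("wrist","r1");snap("scene","r2")
a=cv2.resize(load("r1")["image"],(400,300));b=cv2.resize(load("r2")["image"][110:260,180:380],(800,600),interpolation=cv2.INTER_CUBIC)
cv2.imwrite("pics/r.png",np.hstack([a,cv2.resize(b,(400,300))]))
E
```

```text
(no output)
```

View pics/r.png

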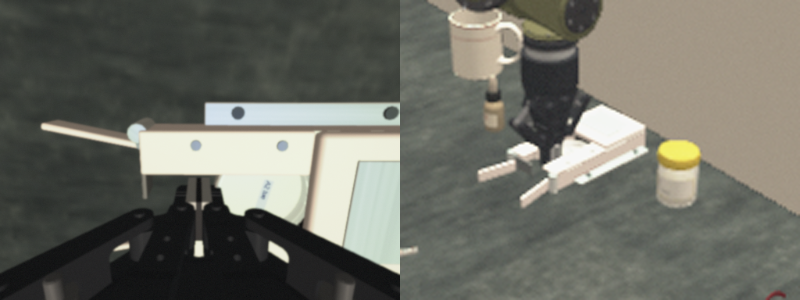

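The wrist view (left half) shows the dish inside at (262,195), with the left flap at (145,185) shut behind the closed fingers. The gripper's front linkage at (290,235) overlaps the hood's edge, and the force is upward, so this is not the buffer. I'll measure the linkage profile from the earlier depth picture.

```bash
python3 - <<'E'
from h import *
np.set_printoptions(precision=1,suppress=True)
M=bot.read_camera("wrist")["mount"]; d=load("p1"); D=d["depth"]
P=[]
for v in range(0,384,2):
  for u in range(0,512,2):
    if 0<D[v,u]<230: P.append((M@np.r_[ray(d,u,v)*D[v,u],1])[:3])
P=np.array(P); P=P[(P[:,2]<25)&(abs(P[:,1])<75)]
for a in range(-72,73,6):
    q=P[(P[:,1]>=a)&(P[:,1]<a+6)]
    q=q[q[:,2]>-70]
    if len(q): i=q[:,2].argsort()[-4:]; print(a,"zmax",q[i[0]], "xrange",q[:,0].min(),q[:,0].max())
E
```

```text
-66 zmax [ 10.7 -61.  -62.9] xrange 10.711675956410033 11.028666604243018
-60 zmax [ 11.4 -54.6 -57.3] xrange 10.653080031939922 14.25835277973464
-54 zmax [ 10.9 -48.2 -49.7] xrange 5.440833396366415 14.548950160689454
-48 zmax [ 12.1 -42.2 -42.9] xrange -3.8646427472435647 13.415966437339016
-42 zmax [ -7.3 -36.1 -35.1] xrange -9.254660745430193 12.988522850706659
-36 zmax [ 11.8 -30.5 -28.2] xrange -8.872458739527477 12.695114169145032
-30 zmax [ 11.5 -26.  -26.4] xrange -8.274549531153006 13.758098914867887
-24 zmax [  6.2 -21.8 -22.9] xrange 0.9297655405827179 17.1362333352332
-18 zmax [  6.6 -12.1   6.5] xrange 5.752720300782009 18.341734570982194
-12 zmax [10.6 -6.7 11.6] xrange 5.970896591143919 17.99961762687059
-6 zmax [10.4 -4.8 14.8] xrange -10.316000426282962 17.323445648875442
0 zmax [10.6  0.2 14.2] xrange -11.90588436780132 17.711256498208083
6 zmax [ 6.8  9.9 11. ] xrange 5.992370694738526 17.980780992132072
12 zmax [ 6.2 13.   3.2] xrange 5.93831986861295 17.75144310455005
18 zmax [  6.5  19.9 -24.7] xrange -1.8193946551449507 13.613191269838229
24 zmax [ 11.8  27.9 -26.8] xrange -8.824167127258306 13.877811145194311
30 zmax [ 12.   31.2 -29.8] xrange -8.775276833566956 13.061865590996316
36 zmax [ 11.7  37.6 -36.7] xrange -8.110095378819203 13.018595783871113
42 zmax [ 11.2  43.5 -43.5] xrange -0.8057056564460794 13.304346644328607
48 zmax [ 11.1  48.5 -51.4] xrange 6.190600438852137 14.204780177714582
54 zmax [ 11.9  55.2 -59.7] xrange 10.999278718485058 14.21621901223644
```

```bash
python3 - <<'E'
from h import *
np.set_printoptions(precision=2,suppress=True)
M=np.array(bot.read_camera("wrist")["mount"]); d=load("p1"); D=d["depth"]
P=np.array([(M@np.r_[ray(d,u,v)*D[v,u],1])[:3] for v in range(0,384,2) for u in range(0,512,2) if 0<D[v,u]<230])
P=P[abs(P[:,1])<22]
for a in range(-60,20,5):
    q=P[(P[:,2]>=a)&(P[:,2]<a+5)]
    if len(q): print(a,"x",np.percentile(q[:,0],[2,98]),"y",q[:,1].min(),q[:,1].max())
s=bot.read_state(); 
for k in("ee_pos","tool_rot","ft_force","moment","joint_positions","grip_width","grip_force","clock"): print(k,s[k])
print(down(A), bot.ik(L(34.4,23.5),down(A)))
# scene around fingers now: heights of dish & roof in wrist view r1
r=load("r1")
for n,p in dict(dishlab=(262*1.28,190*1.28),dishL=(232*1.28,188*1.28),dishR=(298*1.28,200*1.28),hood=(370*1.28,180*1.28),roof=(230*1.28,150*1.28)).items():
    q=pt(r,*p); print(n,lane(q),q[2])
E
```

```text
-60 x [ 9.71 17.51] y -21.389785905604516 20.397865895285907
-55 x [ 8.8  17.49] y -17.679525370009706 15.751690914443202
-50 x [ 5.26 17.39] y -17.178580853316095 15.44301437370796
-45 x [ 6.29 15.97] y -12.202594948196198 14.670648933639102
-40 x [ 2.84 12.3 ] y -21.9153792720526 21.979122049775366
-35 x [-7.77 12.29] y -21.898480541680115 21.98222940586777
-30 x [-8.73 13.42] y -21.933398960786793 21.96859681801869
-25 x [ 6.18 13.33] y -21.83884460853227 20.946910716720602
-20 x [-9.87 11.15] y -7.171342327890802 5.4978085984496765
-15 x [ 6.74 11.2 ] y -14.075022370637049 12.432520148417174
-10 x [ 6.13 10.92] y -13.73035205321084 12.816600766195561
-5 x [ 6.1  10.88] y -13.921292995427985 12.43866002156447
0 x [ 5.86 10.94] y -13.873375685437953 13.017844677329622
5 x [ 6.17 10.91] y -14.030165842504646 12.445205191640259
10 x [ 6.23 11.02] y -12.588356472921689 10.896101874558918
15 x [10.09 10.28] y -5.819350321644015 5.125255151342581
ee_pos [595.7   91.37  22.77]
tool_rot [-0.    0.67  0.74 -0.  ]
ft_force [-1.46  2.39  4.37]
moment [0.41 0.13 0.  ]
joint_positions [ 0.09  0.69  1.53  0.    0.93 -0.01]
grip_width -0.36892268345981877
grip_force 2.7791268736473285
clock 24.0917
[np.float64(0.0), np.float64(0.6691306063588581), np.float64(0.7431448254773942), np.float64(0.0)] [ 0.09  0.68  1.53 -0.    0.93 -0.01]
dishlab [72.36  5.43] 14.19683231019954
dishL [54.    6.53] 13.893174931106586
dishR [95.15 -1.37] 13.716829962746516
hood [119.8   20.81] 34.93160332318217
roof [50.04 34.31] 27.54040495314058
```

```bash
python3 - <<'E'
from h import *
np.set_printoptions(precision=2,suppress=True)
def rd(t):
    f=[];m=[]
    for _ in range(6): bot.dwell(.03); s=bot.read_state(); f.append(s["ft_force"]);m.append(s["moment"])
    print(t,lane(s["ee_pos"]),s["ee_pos"][2],np.mean(f,0),np.std(f,0),np.mean(m,0),s["clock"])
rd("now")
bot.servo_line(L(33.5,24,-0.5),speed=10); rd("z24 back1")
bot.servo_line(L(31,24,-0.5),speed=10); rd("back3")
bot.servo_line(L(28,25,-0.5),speed=10); rd("back6 z25")
snap("wrist","v1"); d=load("v1")
for u in (310,330,350,370):print(pt(d,u,235),lane(pt(d,u,235)))
E
```

```text
now [34.04  0.19] 22.677163376457777 [-1.62  2.47  4.53] [0.27 0.24 0.51] [ 0.45  0.2  -0.03] 24.2917
z24 back1 [33.25 -0.51] 23.732198390004104 [-1.72  3.14 -0.84] [0.45 0.48 0.24] [ 0.45  0.28 -0.01] 24.8
back3 [31.29 -0.41] 24.22020466839946 [ 1.44  5.2  -0.24] [0.43 0.22 0.47] [ 0.8  -0.2  -0.01] 25.4
back6 z25 [28.81  0.64] 24.969754578020414 [ 7.16 13.81 -7.89] [0.24 0.48 0.33] [ 2.35 -1.24 -0.05] 26.0667
[615.74 102.18  13.62] [55.17  8.87]
[625.28 103.35  13.9 ] [64.77  9.02]
[634.85 104.4   13.91] [74.4   9.07]
[644.6  105.27  13.44] [84.19  8.92]
```

```bash
python3 - <<'E'
from h import *
np.set_printoptions(precision=2,suppress=True)
def rd(t):
    f=[];m=[]
    for _ in range(6): bot.dwell(.03); s=bot.read_state(); f.append(s["ft_force"]);m.append(s["moment"])
    print(t,lane(s["ee_pos"]),s["ee_pos"][2],np.mean(f,0),np.mean(m,0),s["clock"])
print(bot.servo_line(L(33,24.5,0.6),speed=15,until_force=20)); rd("33")
snap("wrist","v2");snap("top","v3");snap("scene","v4")
E
python3 - <<'E'
import cv2,numpy as np
i=lambda n:cv2.imread("pics/%s.png"%n)
a=cv2.resize(i("v1")[130:330,140:407],(400,300),interpolation=2);b=cv2.resize(i("v2")[130:330,140:407],(400,300),interpolation=2)
c=cv2.resize(i("v4")[145:235,210:330],(400,300),interpolation=2)
t=cv2.resize(i("v3")[120:225,180:320],(400,300),interpolation=2)
cv2.imwrite("pics/v.png",np.vstack([np.hstack([a,b]),np.hstack([c,t])]))
E
```

```text
False
33 [33.06  0.46] 24.653920438153097 [0.14 0.43 1.23] [ 0.06 -0.06 -0.02] 26.8083
```

View pics/v.png

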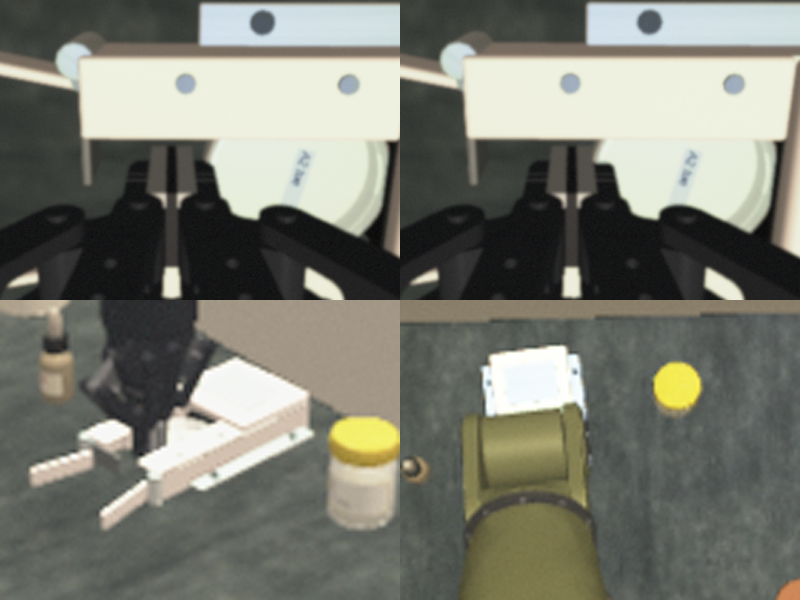

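The left flap is shut at (87,160), while the right flap was probably hanging on the fingers' side: forces rose only on backing, and are zero now. The safest step is to lift straight out through the slot, let the flap shut, and re-enter from above behind the dish.

```bash
python3 - <<'E'
from h import *
np.set_printoptions(precision=2,suppress=True)
def rd(t):
    f=[];m=[]
    for _ in range(5): bot.dwell(.03); s=bot.read_state(); f.append(s["ft_force"])
    print(t,lane(s["ee_pos"]),s["ee_pos"][2],np.mean(f,0),s["clock"])
print(bot.servo_line(L(33,66,0.5),speed=40,until_force=6)); rd("up")
s=bot.read_state()
if s["ee_pos"][2]>60:
    bot.servo_line(L(-5,140,0.5),speed=120); snap("wrist","u1"); bot.dwell(.1)
    d=load("u1"); cv2.imwrite("pics/u.png",cv2.resize(d["image"],(800,600),interpolation=2))
E
```

```text
False
up [32.9   0.53] 65.78326129069671 [-0.   -0.34  0.33] 28.3167
```

View pics/u.png

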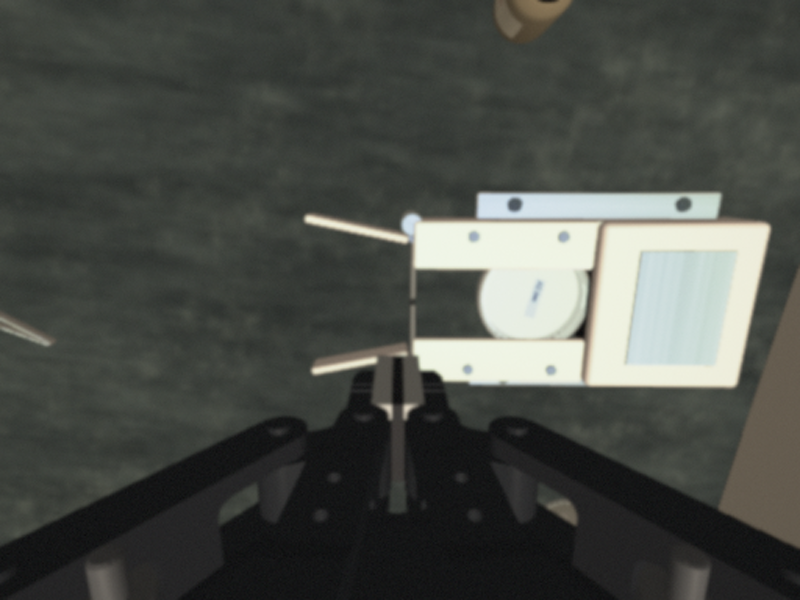

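Both flaps are shut at about (412,300), and the dish lies inside with its centre near (533,300) and its rear edge at (480,298). I re-enter from above and push to the buffer.

```bash
python3 - <<'E'
from h import *
np.set_printoptions(precision=2,suppress=True)
d=load("u1");k=.64
for n,p,z in(("rear",(480,298),13),("front",(586,300),13),("sl",(440,268),28),("sr",(440,338),28),("sl2",(580,268),28),("sr2",(580,338),28),("flapmid",(412,302),18),("hoodfront",(592,300),30)): print(n,lane(onz(d,p[0]*k,p[1]*k,z)))
u=np.array([np.cos(A),np.sin(A),0])
def rd(t):
    f=[]
    for _ in range(5): bot.dwell(.03); s=bot.read_state(); f.append(s["ft_force"])
    print(t,lane(s["ee_pos"]),s["ee_pos"][2],np.mean(f,0),"along",np.mean(f,0)@u,s["clock"])
E
```

```text
rear [39.51  0.83]
front [97.86 -0.18]
sl [15.61 20.59]
sr [ 16.57 -17.36]
sl2 [86.82 20.67]
sr2 [ 90.72 -17.06]
flapmid [ 1.73 -0.21]
hoodfront [93.88  4.35]
```

```bash
python3 - <<'E'
from h import *
np.set_printoptions(precision=2,suppress=True)
u=np.array([np.cos(A),np.sin(A),0])
def rd(t):
    f=[]
    for _ in range(5): bot.dwell(.03); s=bot.read_state(); f.append(s["ft_force"])
    f=np.mean(f,0); print(t,lane(s["ee_pos"]),s["ee_pos"][2],f,"along",f@u,s["clock"]); return f
X=20.5
bot.servo_line(L(X,60,1),speed=100)
hit=bot.servo_line(L(X,24.5,1),speed=40,until_force=3); f=rd("in %s"%hit)
if not hit:
    hit=bot.servo_line(L(74,24.5,1),speed=20,until_force=5.5); f=rd("push %s"%hit)
E
```

```text
in False [20.61  1.01] 24.74216055528468 [ 0.06 -0.06 -0.2 ] along 0.0569728690056857 31.5083
push True [37.22  1.  ] 24.575256998950366 [0.95 0.47 4.94] along 0.991371377544162 32.8333
```

```bash
cat >> h.py <<'E'
U=np.array([np.cos(A),np.sin(A),0])
def rd(t,n=5):
    f=[];m=[]
    for _ in range(n): bot.dwell(.03); s=bot.read_state(); f.append(s["ft_force"]);m.append(s["moment"])
    f=np.mean(f,0); print(t,lane(s["ee_pos"]),"z %.2f"%s["ee_pos"][2],f,np.mean(m,0),"along %.2f"%(f@U),"t %.1f"%s["clock"]); return f
E
python3 - <<'E'
from h import *
np.set_printoptions(precision=2,suppress=True)
rd("now")
s=bot.read_state(); print(s["joint_positions"]-bot.ik(s["ee_pos"],down(A)), R.from_matrix(rot(down(A)).T@rot(s["tool_rot"])).as_rotvec())
bot.servo_line(L(37.2,24.5,1),speed=10);rd("same")
bot.servo_line(L(37.2,26.5,1),speed=10);rd("up2")
bot.servo_line(L(40,26.5,1),speed=15,until_force=5.5);rd("fwd3")
snap("wrist","x1"); d=load("x1")
D=d["depth"]
for u in range(290,420,12):
    p=pt(d,u,235);q=pt(d,u,255); print(u,lane(p),p[2],lane(q),q[2])
E
```

```text
now [37.18  1.02] z 24.61 [0.99 0.31 5.45] [ 0.01 -0.22  0.01] along 1.01 t 33.0
[-0.  0. -0.  0.  0. -0.] [ 0.  0. -0.]
same [37.26  0.99] z 24.58 [-0.47  0.39  4.56] [-0.    0.09  0.01] along -0.43 t 33.4
up2 [37.05  1.  ] z 26.31 [-1.66 -0.19 -0.34] [-0.04  0.28 -0.01] along -1.67 t 33.9
fwd3 [39.86  1.  ] z 26.40 [-3.89 -0.63  0.1 ] [-0.1   0.71  0.  ] along -3.94 t 34.4
290 [56.39  9.45] 15.617143769258007 [56.78 -1.37] 15.187011556289661
302 [62.23  9.36] 15.33753006116882 [62.75 -1.5 ] 14.85975592733405
314 [68.06  9.31] 15.150295764043392 [68.66 -1.42] 14.93063000013683
326 [73.9   9.28] 14.989289430977493 [74.49 -1.22] 15.241973303341155
338 [79.85  9.07] 14.43593534311006 [80.6  -1.56] 14.484789083418491
350 [85.48  9.31] 14.906369694612494 [86.54 -1.58] 14.354954492369558
362 [91.44  9.12] 14.376660351828406 [92.6  -1.74] 13.928732282029415
374 [97.22  9.15] 14.352156389149599 [98.43 -1.62] 14.069962035220158
386 [94.83 16.6 ] 31.75994045002561 [95.31  7.94] 32.93143183966157
398 [99.22 17.13] 32.93106839301487 [100.18   8.14] 33.23089544915766
410 [103.88  17.38] 33.405611349531426 [105.07   8.3 ] 33.44156012608667
```

The vertical load was the fingertips catching low on the dish's rim. At z = 26.5 it is gone and the buffer's axial force shows cleanly (-3.9 N), so I press on to about 6.5 N and ease back.

```bash
python3 - <<'E'
from h import *
np.set_printoptions(precision=2,suppress=True)
f=rd("start"); x=lane(bot.read_state()["ee_pos"])[0]
while f@U>-6.2 and x<50:
    x+=1; hit=bot.servo_line(L(x,26.5,1),speed=20,until_force=4); f=rd("x%.1f %s"%(x,hit),3)
E
```

```text
start [39.98  1.  ] z 26.52 [-3.72 -0.69 -0.4 ] [-0.12  0.72  0.  ] along -3.78 t 34.6
x41.0 False [40.85  1.  ] z 26.42 [-5.08 -0.5   0.31] [-0.11  0.87  0.  ] along -5.10 t 35.0
x42.0 False [41.7   1.01] z 26.35 [-5.96 -0.63  0.76] [-0.12  0.98  0.  ] along -5.99 t 35.4
x43.0 False [42.57  1.01] z 26.26 [-6.31 -0.32 -0.07] [-0.14  1.17  0.  ] along -6.31 t 35.7
```

```bash
python3 - <<'E'
from h import *
np.set_printoptions(precision=2,suppress=True)
bot.servo_line(L(36,26.5,1),speed=5);rd("b1")
bot.servo_line(L(28,26.5,1),speed=8,until_force=9);rd("b2")
print(bot.servo_line(L(28,70,1),speed=40,until_force=6));rd("up")
bot.servo_line(L(-5,140,1),speed=120); bot.dwell(.3); snap("wrist","y1")
d=load("y1")
for n,p in dict(flapmidL=(412,285),flapmidR=(412,320)).items(): print(n,pt(d,p[0]*.64,p[1]*.64),lane(pt(d,p[0]*.64,p[1]*.64)))
cv2.imwrite("pics/y.png",cv2.resize(d["image"],(800,600),interpolation=2))
r=load("u1")["image"]; print("diff flap area",cv2.absdiff(r,d["image"])[165:225,255:275].mean())
E
```

```text
b1 [36.03  0.99] z 26.50 [-0.66 -0.11 -0.23] [-0.03  0.14 -0.01] along -0.67 t 37.4
b2 [28.03  0.99] z 26.49 [-0.23  0.14 -0.06] [0.   0.   0.01] along -0.21 t 38.7
False
up [27.92  0.98] z 69.78 [-0.34 -0.36 -0.01] [-0.    0.02 -0.01] along -0.38 t 40.1
flapmidL [562.02  98.31  21.62] [ 1.34 10.63]
flapmidR [564.27  78.8   21.14] [ 1.54 -9.01]
diff flap area 3.8669444444444445
```

View pics/y.png

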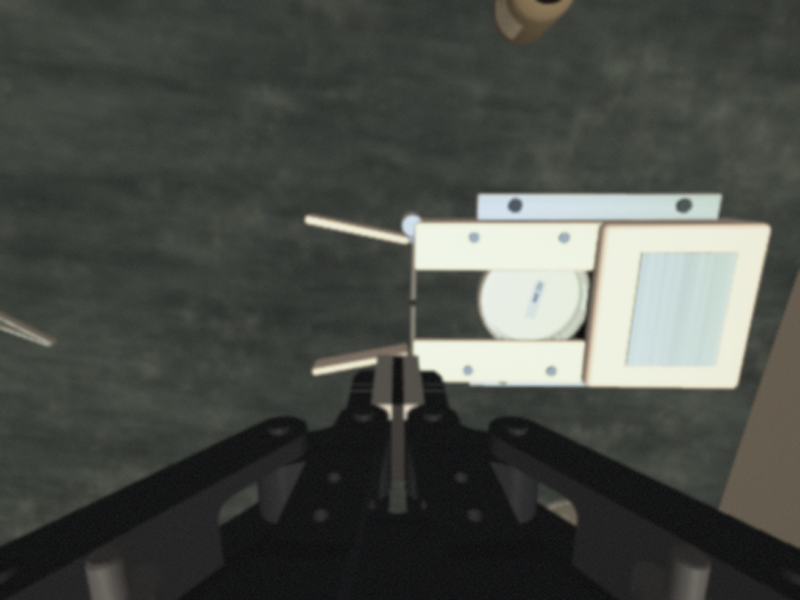

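The dish lies flat inside with its centre near (535,300), and both flaps are shut at column 412. The fingers are clear of everything, so I hand it in.

```bash
python3 -c "
from h import *
bot.dwell(.2); print(bot.finish_job())"
```

```text
the job is handed in; nothing more can be done
None
```

The petri dish is handed in: pressed on the buffer to about 6.3 N, it now lies inside with both flaps shut and the fingers clear; on the way, backing the fingers out once drew a brief load of about 17 N inside the intake, probably from the right flap.

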